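Hang the lift-off door on the bitters cabinet

TASK

The little brass-and-glass door of the bitters cabinet has been taken off and stands in the walnut stand. Lift it out, hang it on the cabinet by gently lowering both its hinge knuckles fully home onto the two upright hinge pins with the door standing open, and let go of it; only then push it shut, gently. Feel for the pins rather than forcing them, and leave the ice bucket, tumblers and olive dish where they are.

Things in the scene. Friction and masses are not known exactly. Their poses are not given: they have to be found in the camera images.
- door: Lift-off cabinet door, loose, about 0.3 kg (mass and friction vary): brass frame 144 wide x 150 high x 12 mm thick, glass pane. Origin: on the axis of its two hinge knuckles, level with the leaf's lower edge. Own x: along the leaf, away from the hinge (leaf x = 12.5 to 156.5 mm, centred on y = 0); z: up (leaf 0 to 150 mm); -y: outer face. CoM near mid leaf.
- door_grip (a point): Middle of the door's top edge (own x = 84.5, z = 150 mm of the door). The top rail, the upper 45 mm of the leaf, is plain and 12 mm thick: the place to grip, from above.
- door_edge (a point): Free edge of the door (own x = 156.5, z = 70 mm of the door). Beside it on the outer face is a black knob, 16 mm across, standing 18 mm off the face at own x = 148.5, z = 70 mm.
- knuckle_low (a point): Centre of the underside of the door's lower knuckle (door own x = 0, z = 10 mm). Both knuckles are steel rings on the door's hinge axis, 22 mm outside, 10 mm bore right through, 16 mm high; the door's z axis is the bore axis.
- knuckle_high (a point): Centre of the underside of the door's upper knuckle (door own x = 0, z = 128 mm), same size as the lower.
- cabinet: Walnut bitters cabinet, fixed, 130 deep x 130 wide x 182 mm high, open front to its own -x (wall front edges at x = -65 mm), origin at the centre of its underside. The top board (172 to 182 mm up) has a lip reaching to x = -76 mm, y = -72 to 64 mm, above the shut door: the door can be lowered only while standing well open, e.g. straight out. Hinge pins at its left (+y) front corner.
- hinge (a point): Fixed to the cabinet, with its axes (cabinet x = -73, y = 78, z = 12 mm): where the door's origin would be when home if the hinge strip were at the inner end of its slot; it is really 4 to 18 mm further to +y and up to 3 mm up or down. Shut: the door's x axis points along cabinet -y, inner face at the wall front edges. Straight out: its x axis points along cabinet -x, outer face to +y.
- pin_low (a point): Top centre of the lower pin's shoulder (cabinet height 22 mm) if the hinge strip were at the inner end of its slot. Both steel pins point up from a brass strip: 7 mm thick, 16 mm high (upper 2 mm tapers to 6 mm). It is clamped elsewhere: both pins together really stand 4 to 18 mm from here towards the cabinet's +y and up to 3 mm higher or lower; this shift is not reported. Along x they are true.
- pin_high (a point): The same for the upper pin's shoulder (cabinet height 140 mm), straight above the lower, same shift (they move together). Shoulders: 16 mm across, 8 mm thick, held from behind by the strip 12 mm behind the pin axis; the knuckles rest on them when home. The lower knuckle must come in from the front, under the upper shoulder, with the door 20 to 35 mm above its seated height, then be lowered.
- stand: Walnut stand, fixed: base 160 x 90 x 12 mm, origin at the centre of its underside; four guides, 30 mm tall over the base, hold the door's lower edge upright in a 14 mm slot along its own x. The door is lifted straight up out of it by over 30 mm.
- ice_bucket: Lidded steel ice bucket, 140 across, 158 mm high, origin under its centre. Not to be disturbed.
- tumbler_a: Crystal tumbler, 76 across, 88 mm high, origin under its centre. Not to be disturbed.
- tumbler_b: Crystal tumbler, 76 across, 88 mm high, origin under its centre. Not to be disturbed.
- olive_dish: White ceramic olive dish, 90 across, 35 mm high, origin under its centre. Not to be disturbed.
Things that resemble listed ones, but are neither listed nor needed, are in the scene too. Several things have the shape of the door; the one meant has the colours described above.

How it is judged:
By the outcome, as a careful person would: the job done as asked, in the order asked, and still so for the second after the job is handed in, with the robot touching nothing.
It also fails if it takes over 72 s, if anything falls off the work surface, if the arm or the gripper's body presses on something with over 40 N, if the wrist force passes 120 N, or if a joint passes its speed limit or range.

ROBOT

A 6-joint arm with a two-finger parallel gripper is mounted at the origin on the work surface. World frame = base frame: x ahead of the robot, y to its left, z up, the work surface at z = 0. Lengths are in m, angles in rad, forces in N, time in s.
With the tool pointing down it reaches from about 0.3 to 0.775 m from the base axis. Payload 14.6 kg.
Tool frame: the origin (TCP) lies on the centre line of the jaws, within the pads' length; the fingertips stand 25 mm ahead of it and the grasp point (between the pads) lies 6 mm ahead of it (ctrl.tip_reach is the distance from the TCP to the fingertips, in m); z points along the fingers, y is the line along which they close (so a half turn about z gives the same grasp; the last joint's range is limited). The gripper opens to 94 mm and grips with 3 to 60 N. Pads are 16 mm wide; open, the fingers measure 119 mm over their backs; the gripper's body (75 mm by 177 mm) begins 78 mm behind the grasp point.
Start: joints at [1.154, 0.3, 1.521, -0, 1.321, -0.067], TCP at [0.188, 0.517, 0.23] pointing down, gripper open.
Joint ranges: [-3.03, 3.03], [-0.79, 2.21], [0.23, 2.52], [-1.04, 4.18], [0, 3.07], [-2.55, 2.55]. Speed limits (rad/s): [2.22, 2.22, 2.57, 3.14, 3.14, 3.14].

INTERFACE

Orientations are given as [roll, pitch, yaw] about the fixed x, y, z axes, in that order (R = Rz(yaw) Ry(pitch) Rx(roll)).
In Python, from station import ctrl gives the robot as it stands. The module is installed in compiled form; this text tells all that it offers.
- The arm moves only by the tool apply_moves, never from a script. Its argument "deltas" is a list of rows, each a list of 7 numbers: the closure in counts, from 0 (fully open) to 255 (shut), then the shift along the world's x, y, z in cm, then the turn, a rotation vector about the world's x, y, z in rad. In form: [[jaw, tx, ty, tz, ax, ay, az], ...]. A call has 1 to 10 rows; each row shifts and turns the commanded pose from where the row before left it; what a row does not reach is not made up. A row lasts 1/10 s, in which the tool goes at most 50 mm and 8.59 degrees, less where a joint would pass 70% of its speed; a pose out of reach is approached as far as the arm can. A call with a gripper value outside its range is refused whole. The fingers move at their own pace and stop on an object; "grip_force" is the grip in N (left out, the last holds). Time passes only in rows, so rows that do not move let the fingers close. It gives the time, the measured TCP pose, the force, the opening and the grip force at its end, in the units of the state.
- ctrl.get_obs(): the state, without advancing time (a new reading comes with each control period).
- ctrl.camera(name): name is "scene" or "top" or "wrist"; returns a dict with "img" (420x560x3 uint8, red, green, blue), "K" (3x3 intrinsics, pixels), "k1" (the pictures are not rectified: a ray, as slopes to the right and down, at radius r is drawn at 1 + k1 r^2 times it, then the intrinsics apply), "pose" (4x4, takes a point from camera to world coordinates); the wrist camera has in their place "hand_eye" (4x4, takes a point from camera to tool coordinates, whose origin is the TCP and whose axes are the flange's). Camera axes: x right, y up, looking along -z (the intrinsics and any distortion apply to the point x, -y, -z); pixel columns grow to the right and rows downward; lengths in m; the calibration is good to about 2 mm. A picture is of the moment at which its call begins: read the wrist's pose just before it. There is no depth.
- ctrl.hand_in(): hands the job in; it is judged then, once.
The state is a dict: "time_s": time; "qpos": joint angles; "joint_vel": joint speeds; "tau": joint torques, N m; "ee_pos": TCP position; "eef_rot": TCP orientation; "force": force on the tool from outside, world axes, zero at the start; "moment": the same for the moment, N m; "grip_width": finger opening in m; "grip_force": force on a finger pad.
Only numpy, scipy, OpenCV 4.12 (cv2) and the standard library are available. Lean on these libraries where they do the work, as an engineer would, in place of code of your own. Each camera call takes 0.05 s, during which the arm holds its last target. There are 200 camera calls.

## Working session

There is one attempt and no reset: what is moved stays moved. The work goes in short steps, Python scripts to look and compute and a tool call to move; the robot and the scene stay as the last step left them, time stands still between calls to the robot, and variables do not carry over. Pictures are saved under pics/ and viewed, at most 10 in all, crops included, and the job is handed in when it is done.

Besides the shell and the picture viewer there is one more tool, called after "Emit:" as name([rows], argument=value, ...), one row to a line, values as JSON. apply_moves: Moves the arm, as the interface text tells. Its arguments: {"type":"object","properties":{"deltas":{"type":"array"},"grip_force":{"type":"number"}},"required":["deltas"]}

```bash
mkdir -p pics; cat > h.py <<'E'
import numpy as np, cv2
from scipy.spatial.transform import Rotation as R
from station import ctrl
def shot(n,f=None):
    o=ctrl.get_obs(); c=ctrl.camera(n)
    if n=='wrist':
        T=np.eye(4);T[:3,3]=o['ee_pos'];T[:3,:3]=R.from_euler('xyz',o['eef_rot']).as_matrix()
        c['pose']=T@c['hand_eye']
    if f:
        cv2.imwrite('pics/'+f+'.png',c['img'][:,:,::-1]); np.savez('pics/'+f+'.npz',img=c['img'],K=c['K'],k1=c['k1'],pose=c['pose'])
    return c
def load(f): return dict(np.load('pics/'+f+'.npz'))
def ray(c,u,v):
    K=c['K'];D=np.array([float(c['k1']),0,0,0,0])
    p=cv2.undistortPoints(np.array([[[u,v]]],float),K,D)[0,0]
    d=c['pose'][:3,:3]@np.array([p[0],-p[1],-1]);return c['pose'][:3,3],d
def plane(c,u,v,z):
    o,d=ray(c,u,v);return o+d*(z-o[2])/d[2]
def tri(*l):
    A=np.zeros((3,3));b=np.zeros(3)
    for c,u,v in l:
        o,d=ray(c,u,v);d=d/np.linalg.norm(d);P=np.eye(3)-np.outer(d,d);A+=P;b+=P@o
    x=np.linalg.solve(A,b);res=[np.linalg.norm(np.cross(x-ray(c,u,v)[0],ray(c,u,v)[1]/np.linalg.norm(ray(c,u,v)[1]))) for c,u,v in l]
    return x,res
def proj(c,X):
    Ti=np.linalg.inv(c['pose']);p=(Ti@np.r_[X,1])[:3];s=np.array([p[0],-p[1]])/-p[2]
    s=s*(1+float(c['k1'])*(s@s));return c['K'][:2,:2]@s+c['K'][:2,2]
E
python3 - <<'E'
from h import *
for n in('scene','top','wrist'):
    c=shot(n,n+'0');print(n,c['K'][0,0],c['k1'],c['pose'][:3,3].round(3),c['pose'][:3,2].round(2))
a=[cv2.imread(f'pics/{n}0.png') for n in('scene','top')]
print(ctrl.get_obs())
E
```

```text
scene 398.45850835251446 -0.051256086947280725 [1.38  0.161 0.879] [0.73 0.08 0.68]
top 435.1641654959019 0.038862510830617134 [0.355 0.081 1.594] [-0.14  0.01  0.99]
wrist 321.68183429924943 -0.06968780945672229 [0.125 0.541 0.385] [-0.23  0.08  0.97]
{'time_s': 0.15, 'qpos': array([ 1.15439428e+00,  3.00331722e-01,  1.52143119e+00,  5.60553695e-05,
        1.32068089e+00, -6.66167035e-02]), 'joint_vel': array([-0.00034345, -0.00139072, -0.00235839, -0.00232164, -0.00043834,
       -0.00051078]), 'tau': array([-6.75959345e-04, -5.31957114e+01, -3.52824318e+01,  7.08411355e-02,
        2.34744471e-02, -4.60001615e-05]), 'ee_pos': array([0.18841255, 0.51653952, 0.23002618]), 'eef_rot': array([-3.14074700e+00, -1.10838151e-04,  2.79179336e+00]), 'force': array([ 0.51546527,  0.19385156, -0.70131659]), 'moment': array([ 0.00879067,  0.02180695, -0.00194008]), 'grip_force': 0.0, 'grip_width': 0.09399259654387797}
```

View pics/scene0.png

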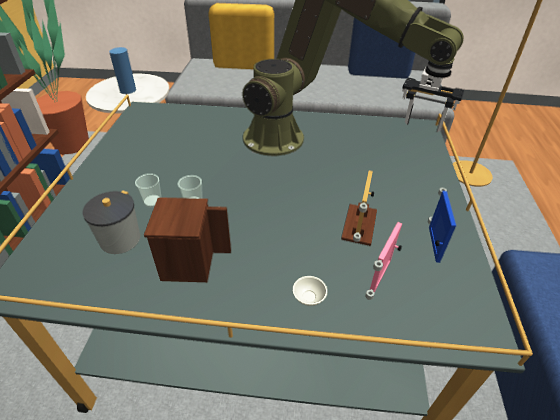

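View pics/top0.png

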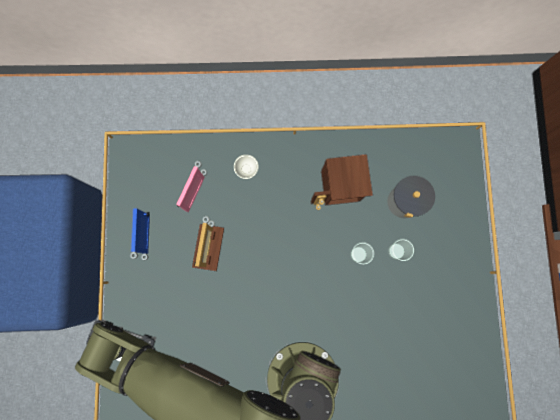

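The scene view shows the brass door in its walnut stand near (365,205), the cabinet at (185,240), and pink and blue decoys. The top view has the stand at (208,246), the cabinet at (347,180) and the pins near (318,203).

```bash
python3 - <<'E'
from h import *
t=cv2.imread('pics/top0.png')
a=cv2.resize(t[210:280,180:235],None,fx=7,fy=7,interpolation=cv2.INTER_CUBIC)
b=cv2.resize(t[145:215,300:380],None,fx=5,fy=5,interpolation=cv2.INTER_CUBIC)
o=np.zeros((490,800,3),np.uint8);o[:490,:385]=a;o[:350,390:790]=b
cv2.imwrite('pics/c1.png',o)
c=load('top0')
for z in(0,.162,.182):print(z,plane(c,210,246,z).round(3),plane(c,318,203,z).round(3),plane(c,347,180,z).round(3))
E
```

```text
0 [0.469 0.319 0.   ] [ 0.618 -0.082  0.   ] [ 0.703 -0.194  0.   ]
0.162 [0.457 0.295 0.162] [ 0.591 -0.066  0.162] [ 0.667 -0.166  0.162]
0.182 [0.456 0.292 0.182] [ 0.588 -0.064  0.182] [ 0.663 -0.163  0.182]
```

View pics/c1.png

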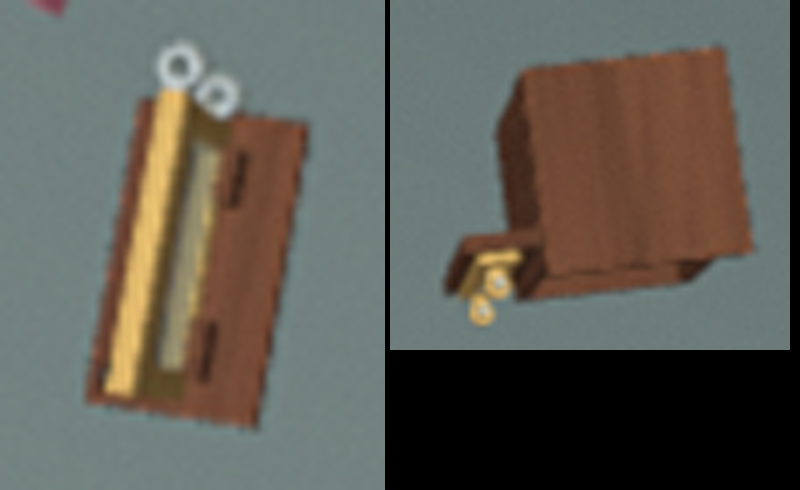

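```bash
python3 - <<'E'
from h import *
c=load('top0')
P=lambda u,v,z:plane(c,u,v,z)
cr=lambda x,y:(180+x/7,210+y/7)
cb=lambda x,y:(300+(x-390)/5,145+y/5)
a=P(*cr(172,90),.162);b=P(*cr(120,392),.162);k=P(*cr(180,67),.156);kl=P(*cr(217,96),.038)
print('rail',a.round(3),b.round(3),np.linalg.norm(a-b),np.degrees(np.arctan2(*(b-a)[1::-1])),'kn',k.round(3),kl.round(3))
print('pins',P(*cb(498,283),.156).round(3),P(*cb(482,308),.038).round(3))
q=[P(*cb(*p),.182) for p in((527,70),(724,47),(752,252),(549,276))]
print(np.array(q).round(3));d=q[3]-q[0];print('cab -x dir',np.degrees(np.arctan2(d[1],d[0])), 'front dir',np.degrees(np.arctan2(*(q[3]-q[2])[1::-1])))
print(P(*cr(240,418),.012),P(*cr(290,125),.012))
E
```

```text
rail [0.534 0.312 0.162] [0.393 0.337 0.162] 0.1430206329836243 170.26758307173878 kn [0.546 0.31  0.156] [0.546 0.309 0.038]
pins [ 0.597 -0.078  0.156] [ 0.599 -0.079  0.038]
[[ 0.736 -0.101  0.182]
 [ 0.748 -0.233  0.182]
 [ 0.609 -0.244  0.182]
 [ 0.596 -0.109  0.182]]
cab -x dir -176.439135458904 front dir 95.3889513433296
[0.3823516  0.30181659 0.012     ] [0.53305523 0.27526089 0.012     ]
```

Emit:
apply_moves([
  [0, 2.5, -1.9, 1, 0, 0, 0.02],
  [0, 3.5, -2.4, 1, 0, 0, 0.03],
  [0, 4, -2.7, 1, 0, 0, 0.03],
  [0, 4, -2.7, 0, 0, 0, 0.03],
  [0, 4, -2.7, 0, 0, 0, 0.03],
  [0, 4, -2.7, 0, 0, 0, 0.03],
  [0, 3.5, -2.4, 0, 0, 0, 0],
  [0, 2, -1.7, 0, 0, 0, 0],
  [0, 0, 0, 0, 0, 0, 0],
])

```text
time_s: 1.05
ee_pos: [0.4654, 0.3226, 0.2598]
eef_rot: [-3.141, -0.0, 2.958]
force: [-1.1, 0.3, 0.1]
grip_width: 0.094
grip_force: 0.0
```

```bash
python3 - <<'E'
from h import *
o=ctrl.get_obs();print(o['ee_pos'],o['eef_rot'],o['force'],o['time_s'])
shot('wrist','w1');t=load('top0')
for p in((362,246),(402,243)):print('tumb',plane(t,*p,.088).round(3))
E
```

```text
[0.46539182 0.32257652 0.25983709] [-3.14070439e+00 -4.63118988e-04  2.95829990e+00] [-1.12138897  0.2940363   0.0578027 ] 1.05
tumb [ 0.449 -0.219  0.088]
tumb [ 0.456 -0.358  0.088]
```

View pics/w1.png

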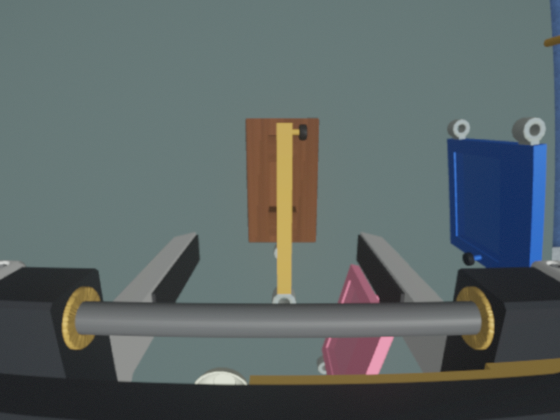

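The wrist view shows the door's brass rail running from (285,124) to (285,298), centred between the fingers. The knob is at (303,132) and the hinge end is at the bottom, at (285,298).

```bash
python3 - <<'E'
from h import *
c=load('w1');h=cv2.cvtColor(c['img'],cv2.COLOR_RGB2HSV)
m=cv2.inRange(h,(15,110,120),(30,255,255))
L=[]
for v in(145,175,205,235,265,285):
    u=np.where(m[v,260:310])[0]+260
    p=plane(c,(u.min()+u.max())/2,v,.162);w=np.linalg.norm(plane(c,u.min()-.5,v,.162)-plane(c,u.max()+.5,v,.162));L.append(p);print(u.min(),u.max(),p.round(4),round(w,4))
d=L[-1]-L[0];print(np.degrees(np.arctan2(-d[1],-d[0])))
col=np.where(m[:,285])[0];print(col.min(),col[col<310].max());a=plane(c,285,col.min(),.162);print(a,a-d/np.linalg.norm(d)*-.072)
E
```

```text
276 292 [0.4127 0.3378 0.162 ] 0.0132
276 292 [0.4358 0.3336 0.162 ] 0.0134
276 292 [0.4598 0.3293 0.162 ] 0.0137
276 292 [0.485  0.3248 0.162 ] 0.0141
278 290 [0.5115 0.3201 0.162 ] 0.011
278 290 [0.53   0.3168 0.162 ] 0.0113
169.87420343313318
122 292
[0.39576194 0.34157143 0.162     ] [0.46664048 0.32891311 0.162     ]
```

Emit:
apply_moves([
  [0, 0.1, 0.5, -1.2, 0, 0, 0.006],
  [0, 0, 0, -2.5, 0, 0, 0],
  [0, 0, 0, -2.5, 0, 0, 0],
  [0, 0, 0, -2.5, 0, 0, 0],
  [0, 0, 0, -1.5, 0, 0, 0],
  [0, 0, 0, -1, 0, 0, 0],
  [0, 0, 0, 0, 0, 0, 0],
], grip_force=25)

```text
time_s: 1.8
ee_pos: [0.4633, 0.3302, 0.147]
eef_rot: [-3.14, -0.002, 2.969]
force: [-0.1, 0.4, -0.6]
grip_width: 0.0944
grip_force: 0.0
```

Emit:
apply_moves([
  [150, 0, 0, 0, 0, 0, 0],
  [200, 0, 0, 0, 0, 0, 0],
  [230, 0, 0, 0, 0, 0, 0],
  [255, 0, 0, 0, 0, 0, 0],
  [255, 0, 0, 0, 0, 0, 0],
  [255, 0, 0, 0, 0, 0, 0],
  [255, 0, 0, 0, 0, 0, 0],
  [255, 0, 0, 0, 0, 0, 0],
  [255, 0, 0, 0, 0, 0, 0],
])

```text
time_s: 2.7
ee_pos: [0.4645, 0.3297, 0.1485]
eef_rot: [3.142, 0.0, 2.968]
force: [0.8, 0.5, -0.1]
grip_width: 0.0253
grip_force: 0.0
```

Emit:
apply_moves([
  [255, 0, 0, 0, 0, 0, 0],
  [255, 0, 0, 0, 0, 0, 0],
  [255, 0, 0, 0, 0, 0, 0],
  [255, 0, 0, 0, 0, 0, 0],
])

```text
time_s: 3.1
ee_pos: [0.4644, 0.3294, 0.1484]
eef_rot: [-3.141, -0.0, 2.968]
force: [-0.8, -2.8, 0.5]
grip_width: 0.0119
grip_force: 25.0
```

Emit:
apply_moves([
  [255, 0, 0, 1, 0, 0, 0],
  [255, 0, 0, 2, 0, 0, 0],
  [255, 0, 0, 2, 0, 0, 0],
  [255, 0, 0, 1, 0, 0, 0],
  [255, 0, 0, 0, 0, 0, 0],
])

```text
time_s: 3.6
ee_pos: [0.4648, 0.3301, 0.2099]
eef_rot: [3.14, 0.002, 2.968]
force: [0.1, 0.1, -4.0]
grip_width: 0.0117
grip_force: 25.0
```

```bash
python3 - <<'E'
from h import *
o=ctrl.get_obs();print(o['ee_pos'],o['eef_rot'],o['force'],o['moment'],o['grip_width'])
shot('wrist','w2');s=shot('scene','s2');t=shot('top','t2')
a=cv2.resize(s['img'][150:270,320:420],None,fx=4,fy=4,interpolation=cv2.INTER_CUBIC)
b=cv2.resize(t['img'][200:280,175:235],None,fx=6,fy=6,interpolation=cv2.INTER_CUBIC)
im=np.zeros((480,770,3),np.uint8);im[:,:400]=a;im[:,405:765]=b
cv2.imwrite('pics/c2.png',im[:,:,::-1])
E
```

```text
[0.46484951 0.33006699 0.20989493] [3.13971927e+00 1.83929518e-03 2.96797319e+00] [ 0.09711261  0.13340859 -3.98889516] [0.0222672  0.00725114 0.0085915 ] 0.011690486652063379
```

View pics/c2.png

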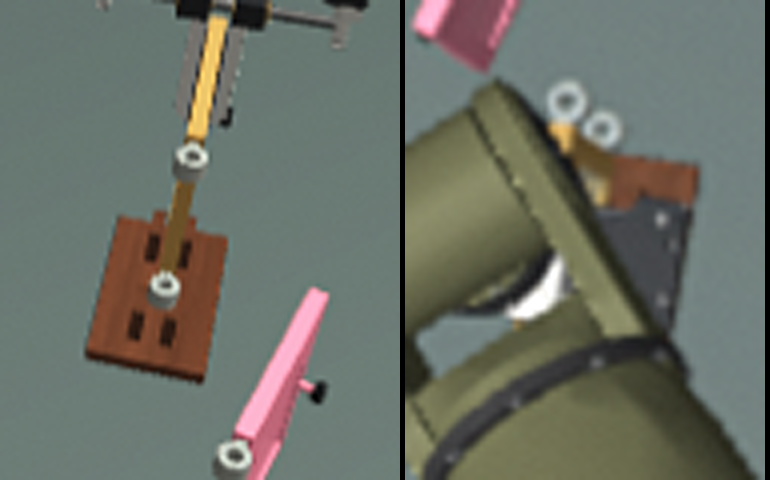

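The door is held clear of the stand. The upper knuckle ring is at scene (367.5,189) and top (201.8,217), and the lower is at scene (360.8,221.5) and top (207.8,221.3).

```bash
python3 - <<'E'
from h import *
s=load('s2');t=load('t2')
o=ctrl.get_obs()
print(tri((s,367.5,189),(t,201.8,217)),tri((s,360.75,221.5),(t,207.8,221.3)))
p=plane(t,201.8,217,.062+.0115+.144);q=plane(t,207.8,221.3,.0735+.026)
print(p,q); d=R.from_euler('xyz',o['eef_rot']).as_matrix()[:,0]; 
for k in(p,q):
  r=k-o['ee_pos'];print('along',r@d,'perp',np.cross(d,r)[2])
# pins refined: gold blobs
t0=load('top0');h=cv2.cvtColor(t0['img'],cv2.COLOR_RGB2HSV)[195:212,312:328];print(h[:,:,2]);print(h[:,:,1])
E
```

```text
(array([0.54726921, 0.31438499, 0.21088624]), [np.float64(0.0010780012053437063), np.float64(0.0010780012053436528)]) (array([0.54823625, 0.31405521, 0.09189414]), [np.float64(0.0015272449490376062), np.float64(0.0015272449490375223)])
[0.54627501 0.31218268 0.2175    ] [0.54717249 0.31133912 0.0995    ]
along -0.08384575383837212 perp 0.0029182093882169375
along -0.08500114339560455 perp 0.0035938727099625034
[[109  78  76  87  88 102 121 141 146 142 152 170 177 139  80  49]
 [ 91  70  59  50  64 131 185 217 219 211 208 215 211 168  95  48]
 [ 78  64  52  49  83 145 187 197 186 166 158 156 144 113  70  52]
 [ 70  60  50  62 107 119 110 128 159 169 155 124  92  64  49  60]
 [ 67  55  52  83 119 112 106 162 214 226 194 133  81  49  53  67]
 [ 61  52  62 108 121 108 107 178 215 213 196 146  79  47  60  68]
 [ 55  52  83 119 118 106 113 181 193 182 193 175 108  59  65  65]
 [ 51  60 107 118 110 105 124 189 200 175 189 184 124  72  64  58]
 [ 65  87 117 114 120 129 134 161 197 203 208 173 110  76  59  55]
 [107 114 115 111 151 184 188 153 152 171 166 135 106  76  62  64]
 [126 125 115 11
[... 893 characters left out ...]
  20  36  95 130 147 137 145]
 [140 145 148 145 141 117  88 127 120  66  81 105 103 113 151 145]
 [ 43  76 133 145 140 113  93 120 140 133 126  83  32  70 147 139]
 [ 24  34  82  94 123 139 137 112 101 106  83  26  17  54  86  68]
 [ 32  22  20  22  94 132 119  85  21  31  33  35  26  14  11  18]
 [ 32  33  35  25 101 108  55  68  47  31  39  33  31  32  31  32]
 [ 32  33  33  21 120  92  20  74  83  20  35  33  34  33  32  32]
 [ 33  32  35  16 112 123 114 123  83  20  35  31  31  34  31  31]
 [ 33  31  34  33  54 111 125  98  28  31  35  31  31  29  31  31]
 [ 32  32  33  35  33  19  23  23  33  29  30  31  31  31  33  31]
 [ 33  31  32  28  31  35  37  35  33  31  30  29  31  33  33  31]]
```

```bash
python3 - <<'E'
from h import *
t=load('top0');h=cv2.cvtColor(t['img'],cv2.COLOR_RGB2HSV)
def cen(r0,r1,c0,c1):
    s=h[r0:r1,c0:c1,1].astype(float);w=np.clip(120-s,0,None);v,u=np.mgrid[r0:r1,c0:c1];return (u*w).sum()/w.sum(),(v*w).sum()/w.sum()
u=cen(199,203,320,324);l=cen(205,209,317,320);print(u,l)
P=plane(t,*u,.150);Q=plane(t,*l,.032);print(P,Q)
E
```

```text
(np.float64(321.62716049382715), np.float64(201.05925925925925)) (np.float64(318.2695652173913), np.float64(206.43478260869566))
[ 0.59973911 -0.07928218  0.15      ] [ 0.60024699 -0.07939163  0.032     ]
```

Emit:
apply_moves([
  [255, 0, -2, 0, 0, 0, 0.012],
  [255, 0, -4, 0, 0, 0, 0.03],
  [255, 0, -4.5, 0, 0, 0, 0.03],
  [255, 0, -4.5, 0, 0, 0, 0.03],
  [255, -0.4, -4.5, 0, 0, 0, 0.03],
  [255, 0, -4.5, 0, 0, 0, 0.03],
  [255, 0, -4.5, 0, 0, 0, 0.03],
  [255, 0, -4.5, 0, 0, 0, 0.03],
  [255, 0, -4, 0, 0, 0, 0.03],
  [255, 0, -3, 0, 0, 0, 0],
])

```text
time_s: 4.75
ee_pos: [0.4599, -0.0724, 0.2077]
eef_rot: [3.141, -0.001, -3.063]
force: [0.5, 0.1, -3.0]
grip_width: 0.0122
grip_force: 25.0
```

Emit:
apply_moves([
  [255, 0, -1.5, -1, 0, 0, 0],
  [255, 0, -0.2, -1.5, 0, 0, 0],
  [255, 0, 0, -0.8, 0, 0, 0],
  [255, 0, 0, 0, 0, 0, 0],
  [255, 0, 0, 0, 0, 0, 0],
])

```text
time_s: 5.25
ee_pos: [0.4606, -0.0869, 0.1756]
eef_rot: [3.142, -0.0, -3.063]
force: [-0.0, 0.5, -3.3]
grip_width: 0.0122
grip_force: 25.0
```

```bash
python3 - <<'E'
from h import *
o=ctrl.get_obs();print(o['ee_pos'],o['eef_rot'],o['force'],o['moment'],o['grip_width'],o['time_s'])
w=shot('wrist','w3');s=shot('scene','s3');t=shot('top','t3')
a=cv2.resize(s['img'][170:290,140:240],None,fx=4,fy=4,interpolation=cv2.INTER_CUBIC)
b=cv2.resize(t['img'][180:260,290:350],None,fx=6,fy=6,interpolation=cv2.INTER_CUBIC)
im=np.zeros((480,770,3),np.uint8);im[:,:400]=a;im[:,405:765]=b
cv2.imwrite('pics/c3.png',im[:,:,::-1])
E
```

```text
[ 0.46058406 -0.08694591  0.17559422] [ 3.14153151e+00 -1.18125921e-04 -3.06278289e+00] [-0.02274843  0.4721193  -3.29702811] [0.06742367 0.00461932 0.01690436] 0.012209210218974382 5.25
```

View pics/c3.png

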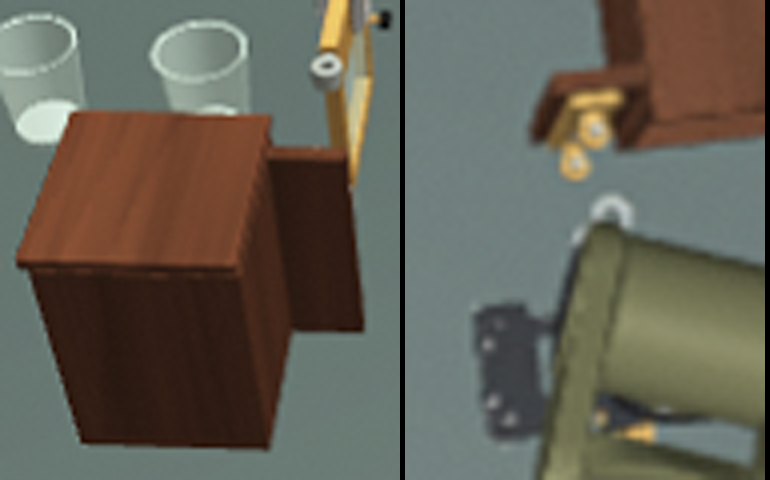

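View pics/w3.png

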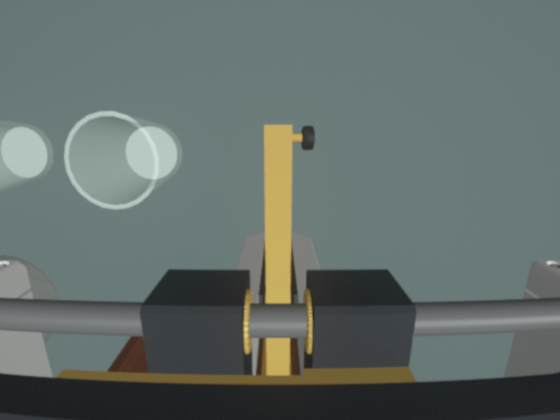

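The top crop shows the upper knuckle ring centred at about (612,214), which is pixel (324.5,215.7), partly under the arm. The pins are ahead at crop (596,130) and (575,162). The scene view hides the pins behind the hinge board.

```bash
python3 - <<'E'
from h import *
t=load('t3');o=ctrl.get_obs();e=o['ee_pos'];d=R.from_euler('xyz',o['eef_rot']).as_matrix()[:,0]
z0=e[2]-.1484+.012
k=plane(t,324.5,215.7,z0+.144);r=k-e
print('knuckle',k,'along',r@d,'perp',np.cross(d,r)[2],'pred',e-.0845*d)
P=np.array([.6,-.0793]);print('move',P-k[:2])
h=cv2.cvtColor(t['img'],cv2.COLOR_RGB2HSV)
def cen(r0,r1,c0,c1):
    s=h[r0:r1,c0:c1,1].astype(float);w=np.clip(120-s,0,None);v,u=np.mgrid[r0:r1,c0:c1];return (u*w).sum()/w.sum(),(v*w).sum()/w.sum()
u=cen(199,203,320,324);l=cen(205,209,317,320);print(plane(t,*u,.150),plane(t,*l,.032))
E
```

```text
knuckle [ 0.54524504 -0.08299957  0.18358303] along -0.08456072081441202 perp 0.0026093280697669025 pred [ 0.5449854  -0.08040263  0.17605459]
move [0.05475496 0.00369957]
[ 0.59974098 -0.0792863   0.15      ] [ 0.60023712 -0.07935963  0.032     ]
```

Emit:
apply_moves([
  [255, 0.7, 0.2, 0, 0, 0, 0],
  [255, 1, 0.17, 0, 0, 0, 0],
  [255, 1, 0, 0, 0, 0, 0],
  [255, 1, 0, 0, 0, 0, 0],
  [255, 0.8, 0, 0, 0, 0, 0],
  [255, 0.6, 0, 0, 0, 0, 0],
  [255, 0.35, 0, 0, 0, 0, 0],
  [255, 0, 0, 0, 0, 0, 0],
  [255, 0, 0, 0, 0, 0, 0],
])

```text
time_s: 6.3
ee_pos: [0.5148, -0.0836, 0.1754]
eef_rot: [3.142, -0.0, -3.063]
force: [0.5, -0.3, -3.2]
grip_width: 0.0118
grip_force: 25.0
```

```bash
python3 - <<'E'
from h import *
o=ctrl.get_obs();print(o['ee_pos'],o['eef_rot'],o['force'],o['moment'],o['time_s'])
w=shot('wrist','w4');t=shot('top','t4')
b=cv2.resize(t['img'][170:240,290:350],None,fx=8,fy=8,interpolation=cv2.INTER_CUBIC)
cv2.imwrite('pics/c4.png',b[:,:,::-1])
E
```

```text
[ 0.51482835 -0.08361987  0.17540145] [ 3.14156039e+00 -2.06699173e-04 -3.06341229e+00] [ 0.46732468 -0.27480093 -3.23707802] [0.0460719  0.04766092 0.0490477 ] 6.3
```

View pics/c4.png

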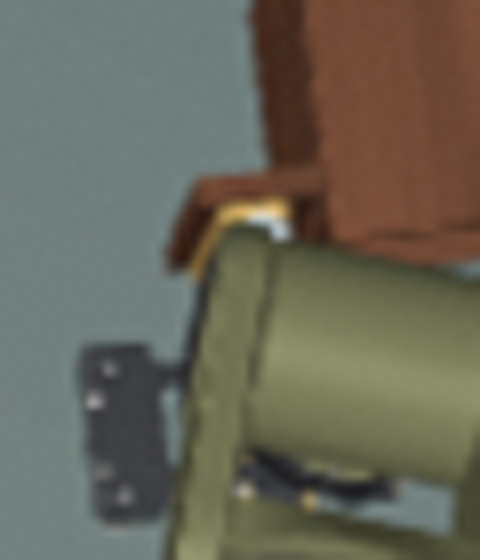

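The arm hides most of the knuckle here, so I'll feel for the pins.

Emit:
apply_moves([
  [255, 0, 0, -0.3, 0, 0, 0],
  [255, 0, 0, -0.3, 0, 0, 0],
  [255, 0, 0, -0.2, 0, 0, 0],
  [255, 0, 0, 0, 0, 0, 0],
])

```text
time_s: 6.8
ee_pos: [0.5148, -0.0836, 0.167]
eef_rot: [3.141, -0.001, -3.063]
force: [0.9, 0.9, -2.4]
grip_width: 0.0119
grip_force: 25.0
```

Emit:
apply_moves([
  [255, 0, 0, -0.1, 0, 0, 0],
  [255, 0, 0, -0.1, 0, 0, 0],
  [255, 0, 0, 0, 0, 0, 0],
])

```text
time_s: 7.1
ee_pos: [0.5149, -0.0836, 0.1653]
eef_rot: [3.142, -0.0, -3.063]
force: [-1.3, -0.2, -4.3]
grip_width: 0.012
grip_force: 25.0
```

Emit:
apply_moves([
  [255, 0, 0, -0.1, 0, 0, 0],
  [255, 0, 0, -0.1, 0, 0, 0],
  [255, 0, 0, 0, 0, 0, 0],
])

```text
time_s: 7.4
ee_pos: [0.5149, -0.0836, 0.1633]
eef_rot: [3.142, -0.0, -3.063]
force: [0.2, -0.5, -1.8]
grip_width: 0.012
grip_force: 25.0
```

Emit:
apply_moves([
  [255, 0, 0, -0.1, 0, 0, 0],
  [255, 0, 0, -0.1, 0, 0, 0],
  [255, 0, 0, 0, 0, 0, 0],
])

```text
time_s: 7.7
ee_pos: [0.5149, -0.0836, 0.1613]
eef_rot: [3.142, -0.0, -3.063]
force: [-0.2, 0.0, -3.0]
grip_width: 0.0119
grip_force: 25.0
```

Emit:
apply_moves([
  [255, 0, 0, -0.1, 0, 0, 0],
  [255, 0, 0, 0, 0, 0, 0],
])

```text
time_s: 7.9
ee_pos: [0.5149, -0.0836, 0.1603]
eef_rot: [3.142, -0.0, -3.063]
force: [0.5, -0.2, -3.6]
grip_width: 0.0122
grip_force: 25.0
```

Emit:
apply_moves([
  [255, 0, 0, -0.1, 0, 0, 0],
  [255, 0, 0, 0, 0, 0, 0],
])

```text
time_s: 8.1
ee_pos: [0.5149, -0.0836, 0.1593]
eef_rot: [3.142, -0.0, -3.063]
force: [-0.0, 0.8, -2.8]
grip_width: 0.0124
grip_force: 25.0
```

Emit:
apply_moves([
  [255, 0, 0, -0.1, 0, 0, 0],
  [255, 0, 0, 0, 0, 0, 0],
])

```text
time_s: 8.3
ee_pos: [0.5149, -0.0836, 0.1583]
eef_rot: [3.142, -0.0, -3.063]
force: [1.0, -0.3, -2.5]
grip_width: 0.012
grip_force: 25.0
```

Emit:
apply_moves([
  [255, 0, 0, -0.1, 0, 0, 0],
  [255, 0, 0, 0, 0, 0, 0],
])

```text
time_s: 8.5
ee_pos: [0.5149, -0.0836, 0.1573]
eef_rot: [3.142, -0.0, -3.063]
force: [0.8, 0.3, -4.2]
grip_width: 0.012
grip_force: 25.0
```

No contact yet, and the knuckles should now be about 7 mm over the pins. A small sideways probe will tell whether the pins are in the bores.

Emit:
apply_moves([
  [255, 0, 0.1, 0, 0, 0, 0],
  [255, 0, 0.1, 0, 0, 0, 0],
  [255, 0, 0, 0, 0, 0, 0],
])

```text
time_s: 8.8
ee_pos: [0.515, -0.0817, 0.1575]
eef_rot: [-3.141, 0.0, -3.063]
force: [1.2, -2.0, -3.4]
grip_width: 0.0118
grip_force: 25.0
```

Emit:
apply_moves([
  [255, 0, -0.2, 0, 0, 0, 0],
  [255, 0, -0.2, 0, 0, 0, 0],
  [255, 0, 0, 0, 0, 0, 0],
])

```text
time_s: 9.1
ee_pos: [0.515, -0.0858, 0.1575]
eef_rot: [3.141, 0.0, -3.064]
force: [-0.2, -0.3, -3.4]
grip_width: 0.0119
grip_force: 25.0
```

Emit:
apply_moves([
  [255, 0.2, 0.2, 0, 0, 0, 0],
  [255, 0, 0, 0, 0, 0, 0],
])

```text
time_s: 9.3
ee_pos: [0.5165, -0.0837, 0.1574]
eef_rot: [-3.141, -0.002, -3.064]
force: [-6.5, -3.0, 0.8]
grip_width: 0.0119
grip_force: 25.0
```

Emit:
apply_moves([
  [255, -0.2, 0, 0, 0, 0, 0],
  [255, -0.2, 0, 0, 0, 0, 0],
  [255, 0, 0, 0, 0, 0, 0],
])

```text
time_s: 9.6
ee_pos: [0.5129, -0.0835, 0.1575]
eef_rot: [3.142, 0.0, -3.063]
force: [-0.1, -0.1, -2.0]
grip_width: 0.0118
grip_force: 25.0
```

Emit:
apply_moves([
  [255, -0.1, 0, 0, 0, 0, 0],
  [255, -0.1, 0, 0, 0, 0, 0],
  [255, 0, 0, 0, 0, 0, 0],
])

```text
time_s: 9.9
ee_pos: [0.5117, -0.0836, 0.1575]
eef_rot: [-3.141, 0.002, -3.063]
force: [7.3, 0.3, -6.8]
grip_width: 0.0119
grip_force: 25.0
```

Emit:
apply_moves([
  [255, 0.3, -0.2, 0, 0, 0, 0],
  [255, 0, -0.2, 0, 0, 0, 0],
  [255, 0, 0, 0, 0, 0, 0],
])

```text
time_s: 10.2
ee_pos: [0.5142, -0.0874, 0.1575]
eef_rot: [3.141, 0.0, -3.063]
force: [2.8, 4.5, -3.2]
grip_width: 0.012
grip_force: 25.1
```

The pins are in both bores: there is contact in all four directions. The centre is near (0.514, -0.0846), so I'll recentre and lower gently.

Emit:
apply_moves([
  [255, 0, 0.3, 0, 0, 0, 0],
  [255, 0, 0, -0.1, 0, 0, 0],
  [255, 0, 0, -0.1, 0, 0, 0],
  [255, 0, 0, -0.1, 0, 0, 0],
  [255, 0, 0, 0, 0, 0, 0],
])

```text
time_s: 10.7
ee_pos: [0.5139, -0.0847, 0.1543]
eef_rot: [-3.142, -0.0, -3.064]
force: [-0.3, -0.8, -2.9]
grip_width: 0.0118
grip_force: 25.0
```

Emit:
apply_moves([
  [255, 0, 0, -0.1, 0, 0, 0],
  [255, 0, 0, -0.1, 0, 0, 0],
  [255, 0, 0, 0, 0, 0, 0],
])

```text
time_s: 11.0
ee_pos: [0.5139, -0.0846, 0.1523]
eef_rot: [3.142, -0.0, -3.063]
force: [-0.4, 0.7, -3.0]
grip_width: 0.0119
grip_force: 25.0
```

Emit:
apply_moves([
  [255, 0, 0, -0.1, 0, 0, 0],
  [255, 0, 0, 0, 0, 0, 0],
])

```text
time_s: 11.2
ee_pos: [0.514, -0.0846, 0.1513]
eef_rot: [3.142, -0.0, -3.063]
force: [-0.3, -0.3, -3.1]
grip_width: 0.0122
grip_force: 25.0
```

Emit:
apply_moves([
  [255, 0, 0, -0.1, 0, 0, 0],
  [255, 0, 0, 0, 0, 0, 0],
])

```text
time_s: 11.4
ee_pos: [0.5139, -0.0846, 0.1503]
eef_rot: [3.142, -0.0, -3.063]
force: [-0.3, 0.1, -2.8]
grip_width: 0.0121
grip_force: 25.0
```

Emit:
apply_moves([
  [255, 0, 0, -0.1, 0, 0, 0],
  [255, 0, 0, 0, 0, 0, 0],
])

```text
time_s: 11.6
ee_pos: [0.5139, -0.0846, 0.1493]
eef_rot: [3.142, -0.0, -3.063]
force: [-0.2, 0.6, -3.0]
grip_width: 0.0122
grip_force: 25.0
```

Emit:
apply_moves([
  [255, 0, 0, -0.1, 0, 0, 0],
  [255, 0, 0, 0, 0, 0, 0],
])

```text
time_s: 11.8
ee_pos: [0.5139, -0.0846, 0.1483]
eef_rot: [3.142, -0.0, -3.063]
force: [0.0, -0.3, -3.4]
grip_width: 0.0115
grip_force: 25.0
```

Emit:
apply_moves([
  [255, 0, 0, -0.05, 0, 0, 0],
  [255, 0, 0, 0, 0, 0, 0],
])

```text
time_s: 12.0
ee_pos: [0.514, -0.0846, 0.1479]
eef_rot: [3.142, -0.0, -3.063]
force: [0.2, -0.3, -2.9]
grip_width: 0.0121
grip_force: 25.0
```

Emit:
apply_moves([
  [255, 0, 0, -0.05, 0, 0, 0],
  [255, 0, 0, 0, 0, 0, 0],
])

```text
time_s: 12.2
ee_pos: [0.514, -0.0846, 0.1474]
eef_rot: [3.142, -0.0, -3.063]
force: [-0.3, -0.7, -2.8]
grip_width: 0.0119
grip_force: 25.0
```

Emit:
apply_moves([
  [255, 0, 0, -0.05, 0, 0, 0],
  [255, 0, 0, 0, 0, 0, 0],
])

```text
time_s: 12.4
ee_pos: [0.514, -0.0846, 0.1469]
eef_rot: [3.142, -0.0, -3.063]
force: [-0.1, 0.3, -3.1]
grip_width: 0.0116
grip_force: 25.0
```

Emit:
apply_moves([
  [255, 0, 0, -0.05, 0, 0, 0],
  [255, 0, 0, 0, 0, 0, 0],
])

```text
time_s: 12.6
ee_pos: [0.514, -0.0846, 0.1464]
eef_rot: [3.142, -0.0, -3.063]
force: [-0.1, 0.5, -3.0]
grip_width: 0.0118
grip_force: 25.0
```

Emit:
apply_moves([
  [255, 0, 0, -0.05, 0, 0, 0],
  [255, 0, 0, 0, 0, 0, 0],
])

```text
time_s: 12.8
ee_pos: [0.514, -0.0847, 0.1462]
eef_rot: [-3.141, 0.0, -3.063]
force: [-1.2, -0.5, 0.8]
grip_width: 0.0116
grip_force: 25.0
```

Emit:
apply_moves([
  [255, 0, 0, -0.05, 0, 0, 0],
  [255, 0, 0, 0, 0, 0, 0],
])

```text
time_s: 13.0
ee_pos: [0.514, -0.0847, 0.1459]
eef_rot: [-3.141, 0.0, -3.063]
force: [-4.4, 0.0, 4.0]
grip_width: 0.0119
grip_force: 25.0
```

There is contact at 0.146, within the expected height range, so the door is seated. Releasing now.

Emit:
apply_moves([
  [200, 0, 0, 0, 0, 0, 0],
  [150, 0, 0, 0, 0, 0, 0],
  [120, 0, 0, 0, 0, 0, 0],
  [120, 0, 0, 0, 0, 0, 0],
  [120, 0, 0, 0, 0, 0, 0],
  [120, 0, 0, 0, 0, 0, 0],
])

```text
time_s: 13.6
ee_pos: [0.514, -0.0846, 0.1455]
eef_rot: [-3.142, 0.0, -3.063]
force: [-0.1, -0.6, -0.2]
grip_width: 0.0496
grip_force: 0.0
```

Emit:
apply_moves([
  [120, 0, 0, 1, 0, 0, 0],
  [120, 0, 0, 3, 0, 0, 0],
  [120, 0, 0, 4, 0, 0, 0],
  [120, 0, 0, 4, 0, 0, 0],
  [120, 0, 0, 0, 0, 0, 0],
])

```text
time_s: 14.1
ee_pos: [0.5154, -0.0849, 0.2715]
eef_rot: [-3.139, 0.009, -3.063]
force: [-0.1, 1.0, -0.1]
grip_width: 0.0498
grip_force: 0.0
```

```bash
python3 - <<'E'
from h import *
o=ctrl.get_obs();print(o['ee_pos'],o['eef_rot'],o['force'],o['time_s'],o['grip_width'])
w=shot('wrist','w5');t=shot('top','t5');s=shot('scene','s5')
im=np.zeros((420,800,3),np.uint8);im[:,:560]=w['img']
im[:210,565:745]=cv2.resize(t['img'][180:250,290:350],None,fx=3,fy=3);im[215:395,565:775]=cv2.resize(s['img'][150:240,150:255],None,fx=2,fy=2)
cv2.imwrite('pics/c5.png',im[:,:,::-1])
E
```

```text
[ 0.51536505 -0.08492312  0.27149468] [-3.13880975  0.00857888 -3.06336226] [-0.07725573  0.97143337 -0.10637231] 14.1 0.04984127382112786
```

View pics/c5.png

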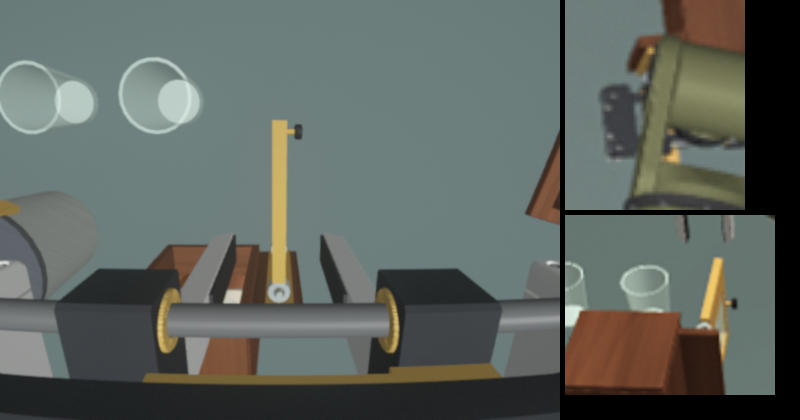

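The door hangs on the pins, pointing straight out. In the wrist view the knuckle ring with the pin in it is at (278,291), the leaf runs up to (280,120), and the tumblers are clear. Next I'll close the jaws beside the outer face.

Emit:
apply_moves([
  [200, -1, 1.2, 0, 0, 0, 0],
  [255, -1.4, 1.5, 0, 0, 0, 0],
  [255, -1, 1, 0, 0, 0, 0],
  [255, 0, 0, 0, 0, 0, 0],
  [255, 0, 0, 0, 0, 0, 0],
  [255, 0, 0, 0, 0, 0, 0],
  [255, 0, 0, 0, 0, 0, 0],
])

```text
time_s: 14.95
ee_pos: [0.4802, -0.048, 0.2652]
eef_rot: [3.142, -0.0, -3.064]
force: [0.4, -0.8, 0.4]
grip_width: 0.0007
grip_force: 0.0
```

Emit:
apply_moves([
  [255, 0, 0, -2, 0, 0, 0],
  [255, 0, 0, -3, 0, 0, 0],
  [255, 0, 0, -3, 0, 0, 0],
  [255, 0, 0, -2.5, 0, 0, 0],
  [255, 0, 0, -1.5, 0, 0, 0],
  [255, 0, 0, 0, 0, 0, 0],
])

```text
time_s: 15.55
ee_pos: [0.4793, -0.0477, 0.1436]
eef_rot: [3.141, -0.004, -3.064]
force: [0.6, -0.7, 0.3]
grip_width: 0.0
grip_force: 0.0
```

```bash
python3 - <<'E'
from h import *
o=ctrl.get_obs();print(o['ee_pos'],o['eef_rot'],o['qpos'].round(2),o['force'],o['grip_width'],o['time_s'])
H=np.array([.598,-.078])
def T(f,s,r=.115):
    f=np.radians(f);return H+r*np.array([np.cos(f),np.sin(f)])+s*np.array([np.sin(f),-np.cos(f)])
p=o['ee_pos'][:2]
for f,s in [(184.5,.019)]+[(184.5+7.5*i,.019) for i in range(1,13)]:
    q=T(f,s);print(f,q.round(4),((q-p)*100).round(2));p=q
E
```

```text
[ 0.4792536  -0.04772406  0.14355706] [ 3.14071116 -0.00356156 -3.06367687] [-0.18  0.25  1.81 -0.    1.09 -1.82] [ 0.64476499 -0.73580384  0.29112186] 3.220931524988138e-05 15.55
184.5 [ 0.4819 -0.0681] [ 0.26 -2.04]
192.0 [ 0.4816 -0.0833] [-0.03 -1.52]
199.5 [ 0.4833 -0.0985] [ 0.17 -1.52]
207.0 [ 0.4869 -0.1133] [ 0.37 -1.48]
214.5 [ 0.4925 -0.1275] [ 0.56 -1.42]
222.0 [ 0.4998 -0.1408] [ 0.74 -1.34]
229.5 [ 0.5089 -0.1531] [ 0.9  -1.23]
237.0 [ 0.5194 -0.1641] [ 1.06 -1.1 ]
244.5 [ 0.5313 -0.1736] [ 1.19 -0.95]
252.0 [ 0.5444 -0.1815] [ 1.31 -0.79]
259.5 [ 0.5584 -0.1876] [ 1.4  -0.61]
267.0 [ 0.573  -0.1918] [ 1.46 -0.42]
274.5 [ 0.5881 -0.1941] [ 1.51 -0.23]
```

Emit:
apply_moves([
  [255, 0, 0, 0, 0, 0, -0.14],
  [255, 0, 0, 0, 0, 0, -0.14],
  [255, 0, 0, 0, 0, 0, -0.14],
  [255, 0, 0, 0, 0, 0, -0.14],
  [255, 0, 0, 0, 0, 0, -0.14],
  [255, 0, 0, 0, 0, 0, -0.14],
  [255, 0, 0, 0, 0, 0, -0.14],
  [255, 0, 0, 0, 0, 0, -0.14],
  [255, 0, 0, 0, 0, 0, -0.14],
  [255, 0, 0, 0, 0, 0, -0.14],
])

```text
time_s: 16.55
ee_pos: [0.4805, -0.0479, 0.1465]
eef_rot: [3.14, 0.001, 1.814]
force: [-0.5, 0.2, 0.2]
grip_width: 0.0002
grip_force: 0.0
```

Emit:
apply_moves([
  [255, 0, 0, 0, 0, 0, -0.1],
  [255, 0, 0, 0, 0, 0, -0.07],
  [255, 0.1, -1, 0, 0, 0, 0],
  [255, 0.1, -0.8, 0, 0, 0, 0],
  [255, 0, 0, 0, 0, 0, 0],
])

```text
time_s: 17.05
ee_pos: [0.4823, -0.0669, 0.1458]
eef_rot: [3.141, 0.0, 1.65]
force: [-0.1, 0.4, -1.0]
grip_width: 0.0005
grip_force: 0.0
```

Emit:
apply_moves([
  [255, 0, -0.2, 0, 0, 0, 0],
  [255, 0, -0.2, 0, 0, 0, 0],
  [255, 0, -0.2, 0, 0, 0, 0],
  [255, 0, -0.2, 0, 0, 0, 0],
])

```text
time_s: 17.45
ee_pos: [0.482, -0.0737, 0.1454]
eef_rot: [-3.142, -0.0, 1.65]
force: [0.6, 0.8, -0.2]
grip_width: 0.0004
grip_force: 0.1
```

```bash
python3 - <<'E'
from h import *
o=ctrl.get_obs();p=np.array([.482,-.0741])
H=np.array([.598,-.078])
def T(f,s=.014,r=.115):
    f=np.radians(f);return H+r*np.array([np.cos(f),np.sin(f)])+s*np.array([np.sin(f),-np.cos(f)])
for i in range(1,31):
    q=T(184.5+3*i);d=((q-p)*100).round(2);p=p+d/100;print([255,*d.tolist(),0,0,0,.052],end=',')
E
```

```text
[255, 0.02, -0.5, 0, 0, 0, 0.052],[255, 0.02, -0.61, 0, 0, 0, 0.052],[255, 0.05, -0.6, 0, 0, 0, 0.052],[255, 0.09, -0.6, 0, 0, 0, 0.052],[255, 0.11, -0.6, 0, 0, 0, 0.052],[255, 0.15, -0.59, 0, 0, 0, 0.052],[255, 0.18, -0.58, 0, 0, 0, 0.052],[255, 0.21, -0.57, 0, 0, 0, 0.052],[255, 0.23, -0.56, 0, 0, 0, 0.052],[255, 0.27, -0.54, 0, 0, 0, 0.052],[255, 0.29, -0.53, 0, 0, 0, 0.052],[255, 0.33, -0.51, 0, 0, 0, 0.052],[255, 0.34, -0.5, 0, 0, 0, 0.052],[255, 0.38, -0.48, 0, 0, 0, 0.052],[255, 0.4, -0.46, 0, 0, 0, 0.052],[255, 0.42, -0.43, 0, 0, 0, 0.052],[255, 0.44, -0.41, 0, 0, 0, 0.052],[255, 0.47, -0.39, 0, 0, 0, 0.052],[255, 0.48, -0.37, 0, 0, 0, 0.052],[255, 0.51, -0.34, 0, 0, 0, 0.052],[255, 0.52, -0.31, 0, 0, 0, 0.052],[255, 0.53, -0.28, 0, 0, 0, 0.052],[255, 0.55, -0.26, 0, 0, 0, 0.052],[255, 0.56, -0.23, 0, 0, 0, 0.052],[255, 0.58, -0.19, 0, 0, 0, 0.052],[255, 0.58, -0.17, 0, 0, 0, 0.052],[255, 0.59, -0.13, 0, 0, 0, 0.052],[255, 0.6, -0.11, 0, 0, 0, 0.052],[255, 0.6, -0.07, 0, 0, 0, 0.052],[255, 0.61, -0.04, 0, 0, 0, 0.052],
```

Emit:
apply_moves([
  [255, 0, -0.3, 0, 0, 0, 0.03],
  [255, 0, -0.5, 0, 0, 0, 0.052],
  [255, 0.05, -0.6, 0, 0, 0, 0.052],
  [255, 0.1, -0.6, 0, 0, 0, 0.052],
])

```text
time_s: 17.85
ee_pos: [0.4835, -0.0938, 0.1455]
eef_rot: [-3.142, -0.0, 1.838]
force: [-1.0, -0.2, 0.2]
grip_width: 0.0005
grip_force: 0.1
```

Emit:
apply_moves([
  [255, 0.1, -0.6, 0, 0, 0, 0.052],
  [255, 0.1, -0.6, 0, 0, 0, 0.052],
  [255, 0.15, -0.6, 0, 0, 0, 0.052],
  [255, 0.2, -0.6, 0, 0, 0, 0.052],
  [255, 0.2, -0.55, 0, 0, 0, 0.052],
  [255, 0.25, -0.55, 0, 0, 0, 0.052],
])

```text
time_s: 18.45
ee_pos: [0.4935, -0.1289, 0.1454]
eef_rot: [-3.142, -0.0, 2.15]
force: [0.1, 0.8, -0.2]
grip_width: 0.0007
grip_force: 0.1
```

```bash
python3 - <<'E'
from h import *
o=ctrl.get_obs();print(o['ee_pos'],o['eef_rot'],o['qpos'].round(2),o['force'],o['moment'],o['time_s'])
w=shot('wrist','w6');s=shot('scene','s6')
im=np.zeros((420,800,3),np.uint8);im[:,:560]=w['img']
im[:240,562:800]=cv2.resize(s['img'][130:250,130:249],(238,240))
cv2.imwrite('pics/c6.png',im[:,:,::-1])
E
```

```text
[ 0.49351994 -0.12885574  0.14541238] [-3.14153485e+00 -9.92720904e-05  2.15017775e+00] [-0.33  0.3   1.73  0.    1.11 -0.91] [ 0.1029641   0.81336341 -0.23266617] [-0.03657081  0.01289183  0.02489102] 18.45
```

View pics/c6.png

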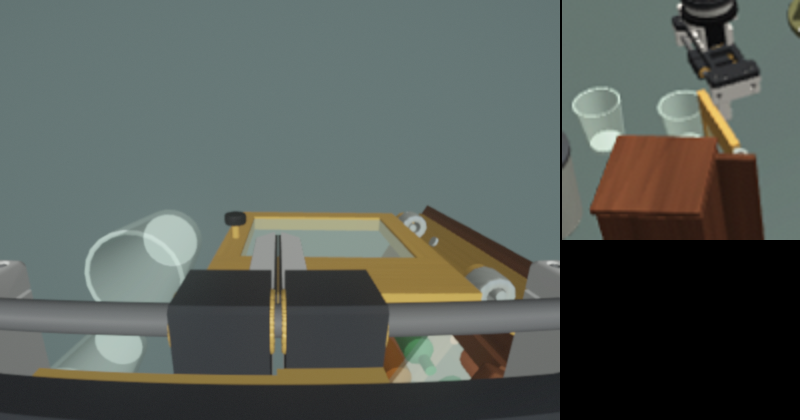

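The door is swinging with the fingers. The tumbler, at (150,260) in the wrist view, is clear of the knob at (235,218). Continuing along the arc.

Emit:
apply_moves([
  [255, 0.28, -0.54, 0, 0, 0, 0.052],
  [255, 0.3, -0.53, 0, 0, 0, 0.052],
  [255, 0.32, -0.51, 0, 0, 0, 0.052],
  [255, 0.35, -0.5, 0, 0, 0, 0.052],
  [255, 0.38, -0.48, 0, 0, 0, 0.052],
  [255, 0.4, -0.46, 0, 0, 0, 0.052],
  [255, 0.42, -0.43, 0, 0, 0, 0.052],
  [255, 0.44, -0.41, 0, 0, 0, 0.052],
])

```text
time_s: 19.35
ee_pos: [0.5224, -0.1671, 0.1454]
eef_rot: [3.142, -0.0, 2.564]
force: [-0.5, 0.0, 0.2]
grip_width: 0.0001
grip_force: 0.1
```

Emit:
apply_moves([
  [255, 0.47, -0.39, 0, 0, 0, 0.052],
  [255, 0.48, -0.37, 0, 0, 0, 0.052],
  [255, 0.51, -0.34, 0, 0, 0, 0.052],
  [255, 0.52, -0.31, 0, 0, 0, 0.052],
  [255, 0.53, -0.28, 0, 0, 0, 0.052],
  [255, 0.55, -0.26, 0, 0, 0, 0.052],
])

```text
time_s: 19.95
ee_pos: [0.5531, -0.1866, 0.1454]
eef_rot: [3.142, -0.0, 2.876]
force: [0.3, 0.0, 0.4]
grip_width: 0.0008
grip_force: 0.1
```

Emit:
apply_moves([
  [255, 0.37, -0.15, 0, 0, 0, 0.035],
  [255, 0.38, -0.13, 0, 0, 0, 0.035],
  [255, 0.38, -0.12, 0, 0, 0, 0.035],
  [255, 0.39, -0.1, 0, 0, 0, 0.035],
  [255, 0.39, -0.09, 0, 0, 0, 0.035],
  [255, 0.4, -0.07, 0, 0, 0, 0.035],
])

```text
time_s: 20.55
ee_pos: [0.5761, -0.1931, 0.1453]
eef_rot: [3.141, -0.0, 3.086]
force: [-0.2, 0.5, -0.4]
grip_width: 0.0006
grip_force: 0.1
```

Emit:
apply_moves([
  [255, 0.2, -0.03, 0, 0, 0, 0.017],
  [255, 0.2, -0.02, 0, 0, 0, 0.017],
  [255, 0.2, -0.02, 0, 0, 0, 0.017],
  [255, 0, 0, 0, 0, 0, 0],
])

```text
time_s: 20.95
ee_pos: [0.5822, -0.1939, 0.1454]
eef_rot: [3.142, 0.0, 3.137]
force: [0.1, 0.3, -0.5]
grip_width: 0.0005
grip_force: 0.0
```

```bash
python3 - <<'E'
from h import *
o=ctrl.get_obs();print(o['ee_pos'],o['eef_rot'],o['qpos'].round(2),o['force'],o['time_s'])
c=shot('top','t7');h=cv2.cvtColor(c['img'],cv2.COLOR_RGB2HSV)
E
```

```text
[ 0.582198   -0.19394518  0.14543025] [3.14155594e+00 1.11490983e-05 3.13709788e+00] [-0.38  0.52  1.42  0.    1.2  -1.95] [ 0.05456128  0.32064059 -0.53765345] 20.95
```

Emit:
apply_moves([
  [255, 0.2, -0.01, 0, 0, 0, 0.017],
  [255, 0.2, -0.01, 0, 0, 0, 0.017],
  [255, 0.2, 0, 0, 0, 0, 0.017],
  [255, 0, 0, 0, 0, 0, 0],
])

```text
time_s: 21.4
ee_pos: [0.5883, -0.1942, 0.1454]
eef_rot: [-3.142, 0.0, -3.094]
force: [-0.6, 0.2, -0.4]
grip_width: 0.0008
grip_force: 0.0
```

Emit:
apply_moves([
  [255, 0.1, 0, 0, 0, 0, 0.009],
  [255, 0.1, 0, 0, 0, 0, 0.009],
  [255, 0, 0, 0, 0, 0, 0],
])

```text
time_s: 21.7
ee_pos: [0.5902, -0.1942, 0.1454]
eef_rot: [3.142, 0.0, -3.077]
force: [-0.4, 0.5, 0.0]
grip_width: 0.0003
grip_force: 0.1
```

Emit:
apply_moves([
  [255, 0.1, 0, 0, 0, 0, 0.009],
  [255, 0.1, 0, 0, 0, 0, 0.009],
  [255, 0, 0, 0, 0, 0, 0],
])

```text
time_s: 22.0
ee_pos: [0.5922, -0.1942, 0.1455]
eef_rot: [-3.142, 0.0, -3.059]
force: [0.4, 0.2, -0.7]
grip_width: 0.0003
grip_force: 0.1
```

Emit:
apply_moves([
  [255, 0.1, 0, 0, 0, 0, 0],
  [255, 0, 0, 0, 0, 0, 0],
])

```text
time_s: 22.2
ee_pos: [0.5932, -0.1942, 0.1454]
eef_rot: [3.142, 0.0, -3.06]
force: [-0.7, 0.3, -0.1]
grip_width: 0.0004
grip_force: 0.1
```

Emit:
apply_moves([
  [255, 0.1, 0, 0, 0, 0, 0],
  [255, 0, 0, 0, 0, 0, 0],
])

```text
time_s: 22.4
ee_pos: [0.5942, -0.1942, 0.1454]
eef_rot: [3.142, 0.0, -3.059]
force: [0.4, 0.3, 0.1]
grip_width: 0.0003
grip_force: 0.1
```

Emit:
apply_moves([
  [255, 0.1, 0, 0, 0, 0, 0],
  [255, 0, 0, 0, 0, 0, 0],
])

```text
time_s: 22.6
ee_pos: [0.5951, -0.1942, 0.1454]
eef_rot: [3.142, -0.0, -3.059]
force: [-0.6, 0.3, 0.0]
grip_width: 0.0005
grip_force: 0.1
```

Emit:
apply_moves([
  [255, 0.1, 0, 0, 0, 0, 0],
  [255, 0, 0, 0, 0, 0, 0],
])

```text
time_s: 22.8
ee_pos: [0.5958, -0.1941, 0.1452]
eef_rot: [3.141, -0.001, -3.059]
force: [-4.1, 1.9, 1.1]
grip_width: 0.0007
grip_force: 2.0
```

Emit:
apply_moves([
  [255, 0.1, 0, 0, 0, 0, 0],
  [255, 0, 0, 0, 0, 0, 0],
])

```text
time_s: 23.0
ee_pos: [0.5959, -0.1941, 0.1453]
eef_rot: [3.141, -0.003, -3.059]
force: [-12.4, 2.2, 5.0]
grip_width: 0.0006
grip_force: 6.4
```

The door has met the cabinet. I'll back off straight out, then up, and check the shut angle by measurement.

Emit:
apply_moves([
  [255, -0.2, 0, 0, 0, 0, 0],
  [255, -0.6, 0, 0, 0, 0, 0],
  [255, -1.2, 0, 0, 0, 0, 0],
  [255, -2, 0, 0, 0, 0, 0],
  [255, -2, 0, 0, 0, 0, 0],
  [255, 0, 0, 4, 0, 0, 0],
  [255, 0, 0, 5, 0, 0, 0],
  [255, -3, 0, 4, 0, 0, 0],
  [255, -4, 0, 2, 0, 0, 0],
  [255, 0, 0, 0, 0, 0, 0],
])

```text
time_s: 24.0
ee_pos: [0.4652, -0.1946, 0.2994]
eef_rot: [-3.138, 0.006, -3.06]
force: [0.5, 0.2, -0.2]
grip_width: 0.0007
grip_force: 0.0
```

```bash
python3 - <<'E'
from h import *
o=ctrl.get_obs();print(o['ee_pos'],o['eef_rot'],o['force'],o['time_s'])
H=np.array([.598,-.078])
f=np.radians(274.5);x=np.array([np.cos(f),np.sin(f)]);n=np.array([np.sin(f),-np.cos(f)])
for nm in('top','scene','wrist'):
    c=shot(nm,nm+'8');h=cv2.cvtColor(c['img'],cv2.COLOR_RGB2HSV);m=cv2.inRange(h,(15,90,100),(32,255,255))
    q=proj(c,np.r_[H+x*.0845,.160]);print(nm,q.round(1))
    k,l,s,ce=cv2.connectedComponentsWithStats(m)
    print([(s[i].tolist()) for i in range(1,k) if s[i,4]>15])
    if nm=='top':
        for a in(.02,.05,.08,.11,.15):
            # gold across leaf top
            print(a,[int(m[tuple(np.round(proj(c,np.r_[H+x*a+n*b,.160])[::-1]).astype(int))]>0) for b in np.arange(-.014,.030,.002)])
# tumblers unchanged
a=load('top0')['img'].astype(int);b=load('top8')['img'].astype(int);d=np.abs(a-b).max(2)
for nm,(u,v) in dict(ta=(362,253),tb=(401,250),bucket=(413,196),dish=(246,167)).items():print(nm,(d[v-18:v+18,u-18:u+18]>40).sum())
E
```

```text
[ 0.46518309 -0.19455433  0.29943445] [-3.13779673  0.00580062 -3.06034566] [ 0.52113466  0.24855072 -0.19154752] 24.0
top [346.7 198.5]
[[94, 122, 422, 298, 3197], [413, 191, 7, 7, 39], [314, 195, 55, 14, 307], [405, 213, 8, 4, 27]]
0.02 [0, 0, 1, 1, 1, 1, 1, 1, 1, 1, 1, 1, 1, 1, 0, 0, 0, 0, 1, 0, 0, 0]
0.05 [0, 0, 0, 0, 0, 0, 1, 1, 1, 1, 1, 1, 1, 0, 0, 0, 0, 0, 1, 0, 0, 0]
0.08 [0, 0, 0, 0, 0, 0, 1, 1, 1, 1, 1, 1, 0, 0, 0, 0, 0, 1, 1, 0, 0, 0]
0.11 [0, 0, 0, 0, 0, 1, 1, 1, 1, 1, 1, 1, 0, 0, 0, 0, 0, 1, 1, 0, 0, 0]
0.15 [0, 0, 0, 0, 0, 0, 1, 1, 1, 1, 1, 0, 0, 0, 0, 0, 0, 0, 0, 0, 0, 0]
scene [187.7 203.2]
[[0, 0, 46, 77, 790], [212, 4, 63, 65, 2665], [146, 9, 34, 17, 46], [34, 11, 9, 26, 63], [0, 18, 535, 338, 4697], [45, 61, 9, 12, 46], [17, 74, 24, 15, 138], [44, 78, 15, 24, 112], [0, 94, 131, 159, 798], [168, 102, 30, 1, 30], [121, 190, 7, 4, 18], [102, 198, 9, 9, 61], [208, 204, 6, 3, 18], [3, 317, 94, 93, 1945], [461, 370, 31, 21, 302], [437, 398, 20, 22, 188]]
wrist [297.2 332.2]
[[97, 244, 31, 22, 412], [269, 290, 6, 39, 189], [269, 290, 18, 65, 461], [385, 331, 6, 20, 73], [34, 368, 355, 16, 3577]]
ta 951
tb 547
bucket 0
dish 0
```

Emit:
apply_moves([
  [255, 0, 3, 1, 0, 0, 0],
  [255, 0, 4, 0, 0, 0, 0],
  [255, 0, 4, 0, 0, 0, 0],
  [255, 0, 4, 0, 0, 0, 0],
  [255, 0, 4, 0, 0, 0, 0],
  [255, 0, 4, 0, 0, 0, 0],
  [255, 0, 4, 0, 0, 0, 0],
  [255, 0, 3, 0, 0, 0, 0],
  [255, 0, 0, 0, 0, 0, 0],
  [255, 0, 0, 0, 0, 0, 0],
])

```text
time_s: 25.15
ee_pos: [0.4673, 0.1063, 0.3043]
eef_rot: [-3.141, -0.002, -3.058]
force: [0.1, -0.1, 0.6]
grip_width: 0.0001
grip_force: 0.0
```

```bash
python3 - <<'E'
from h import *
c=shot('top','t9');a=load('top0')['img'].astype(int);b=c['img'].astype(int);d=np.abs(a-b).max(2)
for nm,(u,v) in dict(ta=(362,253),tb=(401,250),bucket=(413,196),dish=(246,167)).items():print(nm,(d[v-18:v+18,u-18:u+18]>40).sum())
h=cv2.cvtColor(c['img'],cv2.COLOR_RGB2HSV);m=cv2.inRange(h,(15,90,100),(32,255,255))
for u in range(314,372,6):print(u,(np.where(m[190:215,u])[0]+190).tolist())
e=load('scene0')['img'].astype(int);f=shot('scene','s9')['img'].astype(int);g=np.abs(e-f).max(2);print('scene tumb',(g[172:205,132:205]>40).sum())
E
```

```text
ta 0
tb 0
bucket 0
dish 0
314 [202, 203]
320 [195, 196, 197]
326 [198, 199, 203, 204, 205, 206, 207]
332 [199, 200, 201, 202, 206, 207]
338 [199, 200, 201, 202, 206]
344 [198, 199, 200, 201, 205]
350 [197, 198, 199, 200, 201, 205]
356 [197, 198, 199, 200, 203, 204]
362 [196, 197, 198, 199, 200, 201, 202, 203, 204]
368 [196, 197]
scene tumb 0
```

The door sits parallel to the cabinet front and nothing else has moved.

```bash
python3 -c "
from station import ctrl
print(ctrl.hand_in())"
```

```text
the job is handed in; nothing more can be done
None
```

The door hangs on both hinge pins, was let go while open and then pushed shut gently; the bucket, tumblers and dish have not moved, and the job was handed in at about 25 s.

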